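# Clear the doorway and latch the sample-drying cabinet

### The arm

A 7-joint arm with a two-finger parallel gripper is mounted at the origin on the work surface. World frame = base frame: x ahead of the robot, y to its left, z up, the work surface at z = 0. Lengths are in m, angles in rad, forces in N, time in s.
With the tool pointing down it reaches from about 0.425 to 0.925 m from the base axis. Payload 6.8 kg.
Tool frame: the origin (TCP) lies midway between the tips of the shut fingers; the grasp point (between the pads) lies 19 mm behind it (r.grip_depth is the distance from the TCP to the grasp point, in m); z points along the fingers, y is the line along which they close (so a half turn about z gives the same grasp; the last joint's range is limited). The gripper opens to 85 mm and grips with 20 to 120 N. Pads are 22 mm wide; open, the fingers measure 114 mm over their backs; the gripper's body (76 mm by 85 mm) begins 54 mm behind the grasp point. The pads swing forward as they close: fully open they stand 13 mm farther back than shut.
Start: joints at [-1.376, 0.477, 0.022, 1.555, -0.011, 1.109, -0.083], TCP at [0.201, 0.644, 0.196] pointing down, gripper open.
Joint ranges: [-2.96, 2.96], [-0.34, 2.1], [-1.41, 1.46], [0.24, 2.44], [-1.37, 4.51], [0.17, 1.92], [-2.96, 2.96]. Speed limits (rad/s): [2.39, 2.39, 3.14, 3.14, 3.14, 3.14, 3.14].

### API

Orientations are given as a rotation vector (axis times angle).
In Python, from bench import telemetry, grab_frame, calibration, order, silhouettes, r gives the robot as it stands.
- The arm moves only by the tool apply_moves, never from a script. Its argument "moves" is a list of rows, each a list of 7 numbers: the turn, a rotation vector about the tool's x, y, z scaled (see below), then the shift along the tool's x, y, z scaled (see below), then the opening, from -1 (shut) to 1 (fully open). A call has exactly 8 rows; each row shifts and turns the commanded pose from where the row before left it, along the tool's axes as they then stand; what a row does not reach is not made up. The controller multiplies each number of a shift by 1000 mm and each number of a turn by 6 degrees. A row lasts 1/12 s, in which the tool goes at most 41.7 mm and 7.16 degrees, less where a joint would pass 70% of its speed; a pose out of reach is approached as far as the arm can. A call with a number of a shift or a turn outside -1 to 1 is refused whole. A call with a gripper value outside its range is refused whole. The fingers move at their own pace and stop on an object; "grip_force" is the grip in N (left out, the last holds). Time passes only in rows, so rows that do not move let the fingers close, or fill a call up. It gives the time, the measured TCP pose, the force, the opening and the grip force at its end, in the units of the state.
- telemetry.get_obs(): the state, without advancing time (a new reading comes with each control period).
- grab_frame(name): name is "scene" or "side" or "wrist"; returns the picture (420x560x3 uint8, blue, green, red); there is no depth.
- calibration(name): a dict with "fx", "fy", "cx", "cy" (pixels), "world_from_camera" (4x4, takes a point from camera to world coordinates); the wrist camera has in their place "mount" (4x4, takes a point from camera to tool coordinates, whose origin is the TCP and whose axes are the flange's). Camera axes: x right, y down, z forward; pixel columns grow to the right and rows downward; lengths in m; the calibration is good to about 2 mm. A picture is of the moment at which its call begins: read the wrist's pose just before it. calibration takes no time and is no camera call.
- order.hand_in(): hands the job in; it is judged then, once.
Trained networks look in the newest picture that a camera, given by its name, has taken for a name from the list of things; names that differ only in an ending like _2 or _b are one class to them, and where a whole thing is asked for, a point or a joint stands for the part that bears it (a point fixed in the world has none). Each returns a list of dicts, best first, with "p" (0 to 1); they miss things now and then, are a little off and sometimes report something else, mostly with a low value. They report only what shows in the picture. A call takes as long as a camera call. They do not tell look-alikes from the thing itself.
- silhouettes(thing, camera): "mask" (420x560 bool, what is visible of it) and "extent" ([centre column, centre row, width, height] in pixels, round what is visible of it).
The state is a dict: "clock": time; "joints": joint angles; "qvel": joint speeds; "tau": joint torques, N m; "tcp_pos": TCP position; "orientation": TCP orientation; "contact_force": force on the tool from outside, world axes, zero at the start; "moment": the same for the moment, N m; "grip_width": finger opening in m; "gripper_force": force on a finger pad.
Only numpy, scipy, OpenCV 4.12 (cv2) and the standard library are available. Lean on these libraries where they do the work, as an engineer would, in place of code of your own. Each camera call takes 0.05 s, during which the arm holds its last target. There are 200 camera calls.

### The job

The drying cabinet on the bottle bench has to be shut, but a lamp arm and a freshly dipped sample bottle are in the way of its door. First swing the lamp arm away from the cabinet, back to its stop, then stand the bottle upright in the empty drip tray, and finally push the door fully home so that it clicks onto its catch and stays shut. Leave the other jars and bottles where they stand, and do not tip the sample over.

Things in the scene. Friction and masses are not known exactly. Their poses are not given: they have to be found in the camera images.
- cabinet: fixed grey steel drying cabinet, a box open at the front, 260 wide (y) x 190 deep (x) x 200 mm high. Origin: at table level under the middle of its front face; its x axis points into the cabinet (away from the robot), y to the left along the front face, z up
- door (a joint): angle of the cabinet's white door, rad: 0 = shut flat on the front face, grows as it opens towards the robot (at 1.57 it stands square to the front); stop at 1.9. A sprung roller catch resists over the last 0.1 rad (about 5 to 10 N at the free edge) and then snaps in and holds it at 0
- door_hinge (a point): point on the upright hinge axis of the door, at the left (+y) end of the front face, on the door's inner face, 100 mm above the table. In the cabinet frame: (0, 120, 100) mm. The door is 240 mm wide from hinge to free edge, 16 mm thick (outward of the hinge plane), from 9 to 195 mm above the table
- door_edge (a point): point on the free edge of the door, on its inner face, 100 mm above the table, 240 mm from the hinge axis. Near this edge a slim pull strip stands 10 mm proud of the outer face, and a catch nose 33 mm proud of the inner face
- lamp (a joint): angle of the lamp arm, rad: 0 = arm along the cabinet's front, in front of the doorway; grows as it swings counter-clockwise seen from above, first towards the robot and then away from the cabinet to the right; stop at 2.0. It stays where it is left (friction about 0.1 N m)
- lamp_pivot (a point): point on the upright swivel axis of the lamp arm, 212 mm above the table, on top of a fixed post (18 mm thick, 221 mm high to the top of the swivel, round foot 96 mm across) to the right of the doorway
- lamp_grip (a point): top centre of the upright round black grip stub on the lamp head, 22 mm diameter, its upper 48 mm free above the arm; 267 mm above the table, 130 mm from the swivel axis. Below it the arm (14 mm square bar, 205 to 219 mm above the table) and the black shade, 70 mm across, which hangs down to 131 mm above the table, below the top of the door
- sample: green glass sample bottle with a short wooden dipping stick upright in its neck, standing in the door's path. Body 56 mm diameter, shoulder at 45 to 55 mm height, neck 26 mm diameter up to 64 mm, stick 20 mm diameter from 64 to 112 mm height. Origin: centre of its underside, z along its axis; mass about 0.16 kg
- tray_free: the empty one of two identical fixed square steel drip trays, one on each side of the cabinet's front; 120 x 120 mm outside, rim 12 mm high and 3 mm thick, floor 3 mm thick. Origin: centre of its underside
- tray_used: the other drip tray, same sizes, with a jar standing in it. Origin: centre of its underside
- jar: clear glass jar with white lid in the used tray, 70 mm diameter, 78 mm high, loose; leave alone. Origin: centre of its underside
- dye_jar: dark blue-grey jar with white lid to the left of the cabinet, 80 mm diameter, 123 mm high, loose; leave alone. Origin: centre of its underside
- amber: amber bottle to the right of the cabinet, 72 mm diameter, 155 mm high, loose; leave alone. Origin: centre of its underside
Not all that is in view belongs to the job. Of the things like the sample, leave any that is pink or purple; of the rest the smaller one is meant.

How it is judged:
By the outcome, as a careful person would: the job done as asked, in the order asked, and still so for the second after the job is handed in, with the robot touching nothing.
It also fails if it takes over 72 s, if anything falls off the work surface, if the arm or the gripper's body presses on something with over 40 N, if the wrist force passes 120 N, or if a joint passes its speed limit or range.

## Working session

There is one attempt and no reset: what is moved stays moved. The work goes in short steps, Python scripts to look and compute and a tool call to move; the robot and the scene stay as the last step left them, time stands still between calls to the robot, and variables do not carry over. Pictures are saved under pics/ and viewed, at most 10 in all, crops included, and the job is handed in when it is done.

Besides the shell and the picture viewer there is one more tool, called after "Request:" by a JSON object that holds its "method" and its "body". apply_moves: Moves the arm, as the interface text tells. Its arguments: {"type":"object","properties":{"moves":{"type":"array"},"grip_force":{"type":"number"}},"required":["moves"]}

```bash
ls; mkdir -p pics; python3 - <<'E'
from bench import *
import cv2,numpy as np
s=telemetry.get_obs(); print(s)
for n in ("scene","side"):
    f=grab_frame(n); cv2.imwrite(f"pics/{n}0.png",f); c=calibration(n); print(n,c)
print(calibration("wrist"))
for t in ["sample","lamp_grip","door","tray_free","cabinet","lamp"]:
    for n in ("scene","side"):
        for d in silhouettes(t,n): print(t,n,round(d["p"],2),np.round(d["extent"],1))
E
```

```text
pics
{'clock': 0.0, 'joints': array([-1.37612723,  0.47778884,  0.02231743,  1.55648806, -0.01150747,
        1.10930423, -0.08308395]), 'qvel': array([-1.58558662e-03, -7.24680254e-04,  5.47279481e-04, -1.10799003e-03,
        9.96738279e-04, -7.28185762e-04, -9.93679532e-05]), 'tau': array([-2.77964045e-04, -5.96433592e+01,  1.60700910e+00, -2.81194121e+01,
        1.22710966e-02,  9.30697366e-03,  1.98756339e-05]), 'tcp_pos': array([0.20106317, 0.64364624, 0.19461745]), 'orientation': array([-4.73666395e-01, -3.10551653e+00,  2.91196997e-03]), 'contact_force': array([ 0.06168076, -0.24705729, -0.37195549]), 'moment': array([-0.03186297, -0.0028145 , -0.05412842]), 'gripper_force': 0.0, 'grip_width': 0.08542733080375293}
scene {'fx': 421.3758850666213, 'fy': 421.3758850666213, 'cx': 281.77525060690425, 'cy': 211.87223772769661, 'world_from_camera': array([[ 0.26241397,  0.67729887, -0.68731735,  1.21984096],
       [ 0.96490012, -0.19180063,  0.17938863, -0.12641514],
       [-0.01032818, -0.71026668, -0.70385693,  0.89093188],
       [ 0.        ,  0.        ,  0.        ,  1.    
[... 1229 characters left out ...]
sample side 0.55 [394.9 288.1  40.5  58.5]
lamp_grip scene 0.78 [255.4 219.4  54.9  61.1]
lamp_grip scene 0.27 [345.8 216.4  57.7  73.2]
lamp_grip side 0.59 [301.1 212.1  77.7  61.8]
door scene 0.74 [344.9 215.7  53.8  73.3]
door scene 0.27 [388.4 218.2  61.7  38.7]
door side 0.98 [282.2 171.2 110.1  75.3]
tray_free scene 0.59 [389.1 219.2  57.9  43.2]
tray_free side 0.93 [223.8 152.9  45.5  42.2]
cabinet scene 0.95 [340.8 288.5 157.2 220.8]
cabinet scene 0.3 [347.9 215.8  61.3  72. ]
cabinet side 0.7 [341.8 197.2 224.8 151. ]
cabinet side 0.45 [224.6 152.8  48.1  46.8]
lamp scene 0.64 [257.5 215.9  54.8  60.5]
lamp scene 0.37 [182.5 300.5  65.   52.7]
lamp side 0.9 [300.6 213.9  76.5  65.8]
```

View pics/scene0.png

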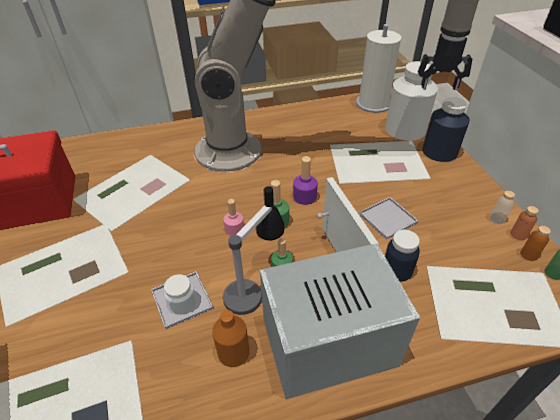

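View pics/side0.png

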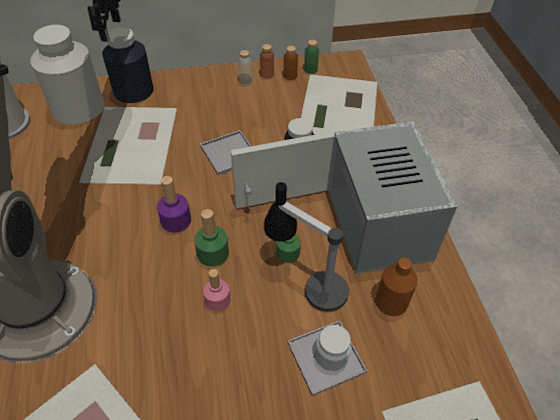

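The pictures show four stick bottles. In "scene" they are purple (305,185), larger green (280,208), pink (234,218), and small green (282,258) partly hidden by the lamp. In "side" they are purple (173,207), larger green (211,240), pink (216,290) and small green (288,247). The sample is the smaller green one. The free tray is at side (228,152), and the used tray with the jar is at (327,355).

```bash
cat > h.py <<'E'
from bench import *
import cv2,numpy as np
def ray(n,px,T=None,C=None):
    C=C or calibration(n); T=C["world_from_camera"] if T is None else T
    d=T[:3,:3]@[(px[0]-C["cx"])/C["fx"],(px[1]-C["cy"])/C["fy"],1]
    return T[:3,3],d
def atz(n,px,z,T=None):
    o,d=ray(n,px,T); return o+d*(z-o[2])/d[2]
def tri(*rs):
    A=[];b=[]
    for o,d in rs:
        d=d/np.linalg.norm(d);P=np.eye(3)-np.outer(d,d);A.append(P);b.append(P@o)
    return np.linalg.lstsq(np.vstack(A),np.hstack(b),rcond=None)[0]
def proj(n,X):
    C=calibration(n);T=C["world_from_camera"];p=T[:3,:3].T@(np.asarray(X)-T[:3,3])
    return np.array([C["fx"]*p[0]/p[2]+C["cx"],C["fy"]*p[1]/p[2]+C["cy"]])
E
python3 - <<'E'
from h import *
np.set_printoptions(precision=3,suppress=True)
print("cab scene",*[atz("scene",p,.2)[:2] for p in [(261,265),(415,317),(277,347)]])
print("cab side",*[atz("side",p,.2)[:2] for p in [(335,132),(415,126),(452,207),(360,228)]])
print("tray free scene",atz("scene",(389,217),.012),"side",atz("side",(229,151.5),.012))
print("used",atz("scene",(182,298),.012),atz("side",(327,355),.012))
print("grip",tri(ray("scene",(268.5,191)),ray("side",(281,187))))
print("pivot",atz("scene",(235.5,241),.221),atz("side",(335,236),.221))
print("smpl",atz("side",(288,247),.03),tri(ray("scene",(282.5,240)),ray("side",(288,220))),"sticktop scene",atz("scene",(282.5,240),.112))
print("biggreen",tri(ray("scene",(276,185)),ray("side",(208,212))),"purple",tri(ray("scene",(306,160)),ray("side",(168,180))),"pink",tri(ray("scene",(233,202)),ray("side",(214,273))))
print("door edge top side",atz("side",(232,152),.195),"scene",atz("scene",(330,183),.195),atz("side",(234,206),.009))
print("amber",atz("side",(404,266),.155),atz("scene",(229,316),.155))
print("dye",atz("side",(300,129),.123),atz("scene",(405,242),.123))
big=[]
for n,c in(("scene",(250,160,340,290)),("side",(200,150,360,310))):
    f=grab_frame(n);x0,y0,x1,y1=c;g=f[y0:y1,x0:x1];big.append(cv2.resize(g,(400,int(400*g.shape[0]/g.shape[1])),interpolation=cv2.INTER_CUBIC))
H=max(b.shape[0] for b in big)
im=np.hstack([cv2.copyMakeBorder(b,0,H-b.shape[0],0,0,cv2.BORDER_CONSTANT) for b in big]);cv2.imwrite("pics/crop1.png",im);print(im.shape)
E
```

```text
cab scene [ 0.684 -0.033] [0.88  0.215] [ 0.869 -0.047]
cab side [0.693 0.221] [0.881 0.209] [ 0.873 -0.035] [ 0.674 -0.054]
tray free scene [0.467 0.393 0.012] side [0.46  0.389 0.012]
used [ 0.585 -0.218  0.012] [ 0.582 -0.219  0.012]
grip [0.531 0.024 0.261]
pivot [ 0.623 -0.073  0.221] [ 0.615 -0.078  0.221]
smpl [0.553 0.042 0.03 ] [0.554 0.05  0.115] sticktop scene [0.555 0.048 0.112]
biggreen [0.386 0.078 0.146] purple [0.307 0.186 0.147] pink [ 0.38  -0.044  0.105]
door edge top side [0.454 0.202 0.195] scene [0.474 0.195 0.195] [0.448 0.201 0.009]
amber [ 0.748 -0.127  0.155] [ 0.757 -0.117  0.155]
dye [0.637 0.326 0.123] [0.65  0.328 0.123]
(577, 800, 3)
```

View pics/crop1.png

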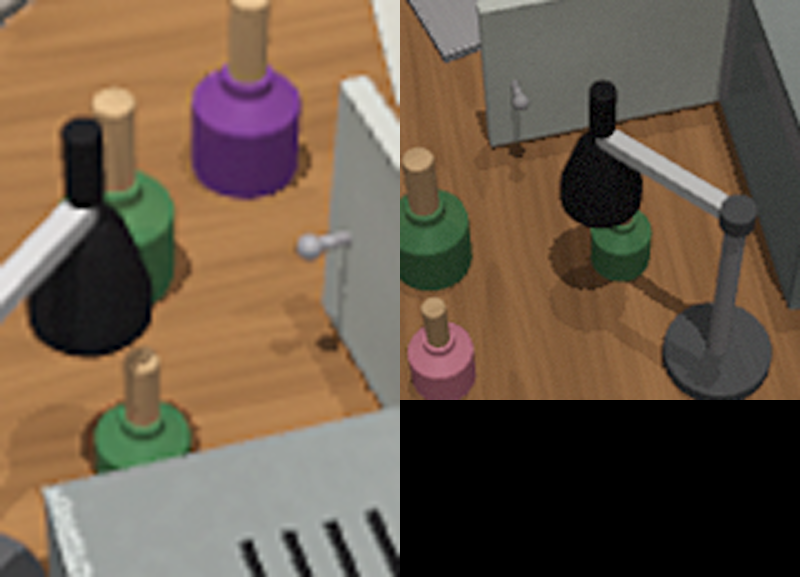

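The crop confirms it: the small green bottle (scene 282,258; side 288,247) stands by the door under the lamp shade, and the larger green one is decoy. I'm moving to the lamp now.

Request:
{"method": "apply_moves", "body": {"moves": [[0,0,0,0,0,-0.04,1],[0,0,0,0,0,-0.04,1],[0,0,0,0,0,-0.04,1],[0,0,0,-0.028,-0.028,0,1],[0,0,0,-0.028,-0.028,0,1],[0,0,0,-0.028,-0.028,0,1],[0,0,0,-0.028,-0.028,0,1],[0,0,0,-0.028,-0.028,0,1]], "grip_force": 25}}

```text
clock: 1.47
tcp_pos: [0.2938, 0.4671, 0.3158]
orientation: [0.474, 3.106, 0.001]
contact_force: [0.3, 0.5, -0.3]
grip_width: 0.0855
gripper_force: 0.0
```

Request:
{"method": "apply_moves", "body": {"moves": [[0,0,0,-0.028,-0.028,0,1],[0,0,0,-0.028,-0.028,0,1],[0,0,0,-0.028,-0.028,0,1],[0,0,0,-0.028,-0.028,0,1],[0,0,0,-0.028,-0.028,0,1],[0,0,0,-0.028,-0.028,0,1],[0,0,0,-0.028,-0.028,0,1],[0,0,0,-0.028,-0.028,0,1]]}}

```text
clock: 2.13
tcp_pos: [0.4407, 0.1864, 0.316]
orientation: [0.474, 3.105, 0.002]
contact_force: [1.1, 1.2, -0.0]
grip_width: 0.0857
gripper_force: 0.0
```

Request:
{"method": "apply_moves", "body": {"moves": [[0,0,0,-0.028,-0.028,0,1],[0,0,0,-0.028,-0.028,0,1],[0,0,1,0,0,0,1],[0,0,1,0,0,0,1],[0,0,1,0,0,0,1],[0,0,1,0,0,0,1],[0,0,1,0,0,0,1],[0,0,0,0,0,0,1]]}}

```text
clock: 2.8
tcp_pos: [0.4769, 0.1181, 0.3157]
orientation: [1.267, 2.875, 0.001]
contact_force: [0.4, 0.1, -0.0]
grip_width: 0.0859
gripper_force: 0.0
```

```bash
cat >> h.py <<'E'
from scipy.spatial.transform import Rotation as Ro
def tool():
    s=telemetry.get_obs();T=np.eye(4);T[:3,:3]=Ro.from_rotvec(s["orientation"]).as_matrix();T[:3,3]=s["tcp_pos"];return T,s
def wcam():
    T,s=tool();return T@calibration("wrist")["mount"]
def go(X,yaw=None):
    "shift in tool axes to world X; turn about z (deg) to put tool y at yaw (deg, mod 180)"
    T,s=tool();d=T[:3,:3].T@(np.asarray(X)-T[:3,3]);y=np.degrees(np.arctan2(T[1,1],T[0,1]))
    print("tcp",np.round(T[:3,3],4),"yawy",round(y,1),"zaxis",np.round(T[:3,2],3),"shift",np.round(d,4),"turn units",None if yaw is None else round(((y-yaw+90)%180-90)/6,2),"t",round(s["clock"],2),"F",np.round(s["contact_force"],1),"w",round(s["grip_width"],4),"j",np.round(s["joints"],2))
E
python3 - <<'E'
from h import *
go((.531,.024,.226),41.6)
T=wcam();f=grab_frame("wrist");cv2.imwrite("pics/w1.png",f);np.save("w1.npy",T)
E
```

```text
tcp [0.4769 0.1181 0.3157] yawy 42.4 zaxis [ 0.  0. -1.] shift [-0.106  -0.0236  0.0897] turn units 0.14 t 2.8 F [ 0.4  0.1 -0. ] w 0.0859 j [-0.78  0.06  0.44  1.84 -0.03  1.25  0.4 ]
```

View pics/w1.png

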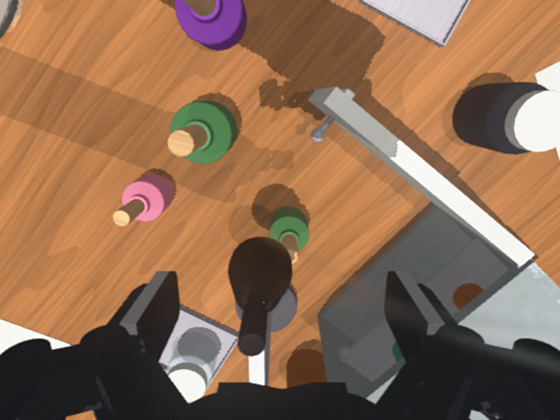

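The wrist view shows the lamp's grip stub top at about (251,343), the small green sample at (289,230) and the door's free edge at (330,100).

```bash
python3 - <<'E'
from h import *
T=np.load("w1.npy")
print(atz("wrist",(251,343),.267,T),atz("wrist",(257,300),.219,T))
print("sample", atz("wrist",(288,228),.05,T), atz("wrist",(292,256),.112,T))
print("door edge inner/outer top",atz("wrist",(318,97),.195,T),atz("wrist",(350,93),.195,T),"hinge",atz("wrist",(520,262),.195,T))
go((.531,.024,.226),41.6)
E
```

```text
[0.53050738 0.02614247 0.267     ] [0.52679507 0.03249486 0.219     ]
sample [0.54687494 0.05542535 0.05      ] [0.55741622 0.04940572 0.112     ]
door edge inner/outer top [0.44882464 0.19358722 0.195     ] [0.46563272 0.21308735 0.195     ] hinge [0.68929423 0.21498822 0.195     ]
tcp [0.4769 0.1182 0.3157] yawy 42.8 zaxis [ 0.  0. -1.] shift [-0.1059 -0.0242  0.0897] turn units 0.19 t 2.85 F [0.5 1.1 0.3] w 0.0851 j [-0.78  0.06  0.44  1.84 -0.03  1.25  0.41]
```

Request:
{"method": "apply_moves", "body": {"moves": [[0,0,0.1,-0.0265,-0.006,0,1],[0,0,0,-0.0265,-0.006,0,1],[0,0,0,-0.0265,-0.006,0,1],[0,0,0,-0.0265,-0.006,0,1],[0,0,0,0,0,0,1],[0,0,0,0,0,0.029,1],[0,0,0,0,0,0.029,1],[0,0,0,0,0,0.029,1]], "grip_force": 20}}

```text
clock: 3.52
tcp_pos: [0.5306, 0.0238, 0.228]
orientation: [1.271, 2.872, 0.002]
contact_force: [0.4, -0.1, -1.0]
grip_width: 0.085
gripper_force: 0.0
```

Request:
{"method": "apply_moves", "body": {"moves": [[0,0,0,0,0,0,-1],[0,0,0,0,0,0,-1],[0,0,0,0,0,0,-1],[0,0,0,0,0,0,-1],[0,0,0,0,0,0,-1],[0,0,0,0,0,0,-1],[0,0,0,0,0,0,-1],[0,0,0,0,0,0,-1]], "grip_force": 20}}

```text
clock: 4.18
tcp_pos: [0.5314, 0.0237, 0.2302]
orientation: [1.275, 2.869, 0.003]
contact_force: [-0.6, 0.0, 5.8]
grip_width: 0.019
gripper_force: 19.5
```

```bash
python3 - <<'E'
from h import *
go((.531,.024,.226),41.6)
T,s=tool(); print(s["gripper_force"])
print("pivot in tool",T[:3,:3].T@(np.array([.619,-.076,.2])-T[:3,3]))
E
```

```text
tcp [0.5314 0.0237 0.2302] yawy 42.1 zaxis [ 0.003  0.001 -1.   ] shift [ 0.0005 -0.0001  0.0042] turn units 0.08 t 4.18 F [-0.6  0.   5.8] w 0.019 j [-0.61  0.22  0.53  1.89 -0.13  1.07  0.7 ]
19.467431008815765
pivot in tool [-0.13267156 -0.00187399  0.03035868]
```

Request:
{"method": "apply_moves", "body": {"moves": [[0,0,0,0,0,-0.003,-1],[0,0,-0.5,-0.0002,-0.0069,0,-1],[0,0,-1,-0.0007,-0.0138,0,-1],[0,0,-1,-0.0007,-0.0138,0,-1],[0,0,-1,-0.0007,-0.0138,0,-1],[0,0,-1,-0.0007,-0.0138,0,-1],[0,0,-1,-0.0007,-0.0138,0,-1],[0,0,0,0,0,0,-1]]}}

```text
clock: 4.85
tcp_pos: [0.4903, -0.0432, 0.2321]
orientation: [0.409, 3.114, -0.0]
contact_force: [0.3, -0.6, 0.1]
grip_width: -0.0003
gripper_force: 0.0
```

```bash
python3 - <<'E'
from h import *
go((.499,-.124,.23))
T,s=tool(); print(s["gripper_force"],s["moment"])
d=T[:2,3]-np.array([.619,-.076]);print(np.linalg.norm(d),np.degrees(np.arctan2(d[1],d[0]))%360)
E
```

```text
tcp [ 0.4903 -0.0432  0.2321] yawy 75.1 zaxis [ 0. -0. -1.] shift [-0.0292 -0.0758  0.0021] turn units None t 4.85 F [ 0.3 -0.6  0.1] w -0.0003 j [-0.49  0.14  0.5   1.96 -0.07  1.06  1.35]
0.0 [-0.03966119  0.04436831 -0.00363809]
0.13280359794371316 165.69652801256962
```

```bash
python3 - <<'E'
from h import *
a=grab_frame("scene")[130:310,190:390];b=grab_frame("side")[120:320,170:370]
im=np.hstack([cv2.resize(a,(400,360)),cv2.resize(b,(400,400))[:360]]);cv2.imwrite("pics/c2.png",im)
E
```

```text
(no output)
```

View pics/c2.png

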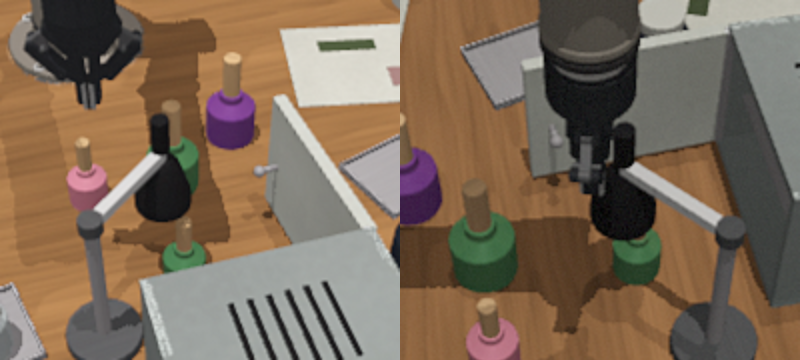

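The scene crop shows the lamp still in its old place: the fingers slipped off the stub. I'll go back higher and look again from close by.

Request:
{"method": "apply_moves", "body": {"moves": [[0,0,0,0,0,-0.03,-1],[0,0,0,0,0,-0.04,1],[0,0,1,0,0.01,0,1],[0,0,1,0,0.015,0,1],[0,0,1,0,0.015,0,1],[0,0,1,0,0.015,0,1],[0,0,1,0.01,0,0,1],[0,0,0,0,0,0,1]]}}

```text
clock: 5.62
tcp_pos: [0.506, 0.0187, 0.3013]
orientation: [-1.204, -2.901, 0.0]
contact_force: [0.8, 0.3, 0.2]
grip_width: 0.0834
gripper_force: 0.0
```

```bash
python3 - <<'E'
from h import *
go((.531,.024,.23),42)
T=wcam();f=grab_frame("wrist");np.save("w2.npy",T)
P=np.array([.5305,.025,.267])
p=T[:3,:3].T@(P-T[:3,3]);C=calibration("wrist");print("expect",C["fx"]*p[0]/p[2]+C["cx"],C["fy"]*p[1]/p[2]+C["cy"])
cv2.imwrite("pics/w2.png",f)
E
```

```text
tcp [0.506  0.0187 0.3013] yawy 44.9 zaxis [-0.001  0.    -1.   ] shift [-0.014   0.0215  0.0713] turn units 0.49 t 5.62 F [0.8 0.3 0.2] w 0.0834 j [-0.6   0.1   0.49  1.84 -0.05  1.22  0.68]
expect 313.99083000949923 239.59206920325792
```

View pics/w2.png

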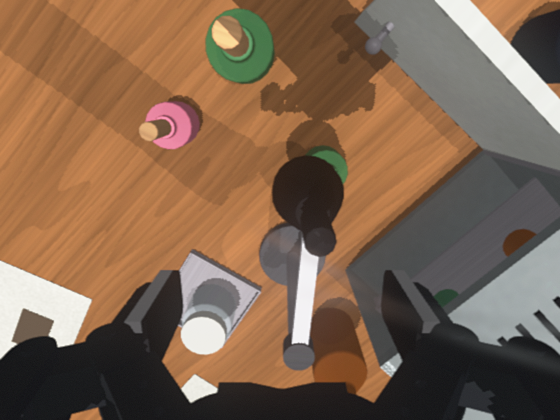

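The wrist view shows the stub top at (320,241), close to the expected (314,240). The fingers' pads seem to sit lower in the picture than the TCP projects, so I'll check where the shut tips really were.

```bash
python3 - <<'E'
from h import *
T=np.load("w2.npy")
print("stub",atz("wrist",(320,241),.267,T))
print("stub tri",tri(ray("scene",(269.5,191)),ray("side",(282,186.5)),ray("wrist",(320,241),T)))
print("tips tri",tri(ray("scene",(234.5,179)),ray("side",(264.5,213))),"pred px",proj("scene",(.4903,-.0432,.2321)),proj("side",(.4903,-.0432,.2321)))
print("stub px pred",proj("scene",(.531,.025,.267)),proj("side",(.531,.025,.267)))
print("pivot wrist",atz("wrist",(298,353),.221,T))
E
```

```text
stub [0.53396633 0.02706688 0.267     ]
stub tri [0.53414053 0.02553676 0.26213506]
tips tri [ 0.48722838 -0.04404308  0.27525022] pred px [236.91390996 193.75809371] [266.45684084 227.0126306 ]
stub px pred [269.12333476 188.36154774] [281.29708691 185.08585728]
pivot wrist [ 0.61521056 -0.06937862  0.221     ]
```

Request:
{"method": "apply_moves", "body": {"moves": [[0,0,0.5,-0.014,0.024,0,1],[0,0,0,0,0,0.032,1],[0,0,0,0,0,0.032,1],[0,0,0,0,0,0.032,1],[0,0,0,0,0,0,-1],[0,0,0,0,0,0,-1],[0,0,0,0,0,0,-1],[0,0,0,0,0,0,-1]], "grip_force": 20}}

```text
clock: 6.33
tcp_pos: [0.5348, 0.0226, 0.2079]
orientation: [1.275, 2.868, 0.004]
contact_force: [-0.9, 0.0, 0.1]
grip_width: 0.0386
gripper_force: 0.0
```

```bash
python3 - <<'E'
from h import *
go((.533,.026,.205),42); print(r.grip_depth,telemetry.get_obs()["gripper_force"])
a=grab_frame("scene")[130:280,190:390];b=grab_frame("side")[120:270,200:360]
cv2.imwrite("pics/c3.png",np.hstack([cv2.resize(a,(400,300)),cv2.resize(b,(400,375))[:300]]))
E
```

```text
tcp [0.5348 0.0226 0.2079] yawy 42.1 zaxis [ 0.004  0.001 -1.   ] shift [0.0037 0.001  0.0029] turn units 0.01 t 6.33 F [-0.9  0.   0.1] w 0.0386 j [-0.57  0.24  0.49  1.9  -0.13  1.02  0.71]
0.0187 0.0
```

View pics/c3.png

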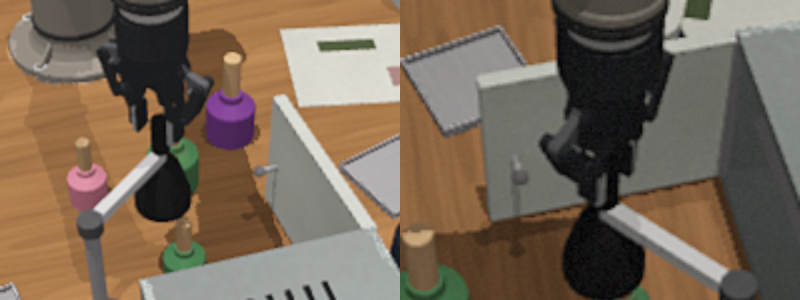

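The crop shows the fingers still closing round the stub with their tips about half way up it, so the tips are higher than the reported TCP by about 25 mm. Finishing the grip.

Request:
{"method": "apply_moves", "body": {"moves": [[0,0,0,0,0,0.005,-1],[0,0,0,0,0,0.003,-1],[0,0,0,0,0,0,-1],[0,0,0,0,0,0,-1],[0,0,0,0,0,0,-1],[0,0,0,0,0,0,-1],[0,0,0,0,0,0,-1],[0,0,0,0,0,0,-1]], "grip_force": 25}}

```text
clock: 7.1
tcp_pos: [0.5383, 0.0239, 0.2031]
orientation: [1.272, 2.863, 0.013]
contact_force: [-0.2, 2.8, 21.6]
grip_width: 0.0208
gripper_force: 29.8
```

```bash
python3 - <<'E'
from h import *
go((.533,.026,.205),42)
T,s=tool(); print(s["gripper_force"])
print("pivot in tool",T[:3,:3].T@(np.array([.617,-.074,.2])-T[:3,3]))
E
```

```text
tcp [0.5383 0.0239 0.2031] yawy 42.1 zaxis [ 0.012  0.004 -1.   ] shift [ 0.0051 -0.0025 -0.002 ] turn units 0.02 t 7.1 F [-0.2  2.8 21.6] w 0.0208 j [-0.56  0.25  0.49  1.91 -0.14  1.    0.72]
29.755770564079285
pivot in tool [-0.12537254 -0.00722191  0.00364208]
```

Request:
{"method": "apply_moves", "body": {"moves": [[0,0,0,0,0,-0.005,-1],[0,0,0,0,0,0,-1],[0,0,-0.5,0,-0.0065,0,-1],[0,0,-0.6,-0.0005,-0.0082,0,-1],[0,0,-0.6,-0.0005,-0.0082,0,-1],[0,0,-0.6,-0.0005,-0.0082,0,-1],[0,0,-0.6,-0.0005,-0.0082,0,-1],[0,0,0,0,0,0,-1]], "grip_force": 40}}

```text
clock: 7.77
tcp_pos: [0.5097, -0.0092, 0.2036]
orientation: [0.824, 3.029, 0.002]
contact_force: [4.6, 0.4, -3.1]
grip_width: 0.0208
gripper_force: 44.0
```

```bash
python3 - <<'E'
from h import *
go((.499,-.124,.205))
T,s=tool(); print(s["gripper_force"])
print("pivot in tool",T[:3,:3].T@(np.array([.617,-.074,.2])-T[:3,3]))
E
```

```text
tcp [ 0.5097 -0.0092  0.2036] yawy 59.6 zaxis [ 0.003  0.    -1.   ] shift [-0.049  -0.1044 -0.0015] turn units None t 7.77 F [ 4.6  0.4 -3.1] w 0.0208 j [-0.5   0.2   0.45  1.96 -0.1   1.    1.05]
43.98138105869293
pivot in tool [-0.12534947 -0.00156289  0.00386935]
```

Request:
{"method": "apply_moves", "body": {"moves": [[0,0,-0.8,-0.0005,-0.0108,0,-1],[0,0,-0.9,-0.0005,-0.0123,0,-1],[0,0,-0.9,-0.0005,-0.0123,0,-1],[0,0,-0.9,-0.0005,-0.0123,0,-1],[0,0,-0.9,-0.0005,-0.0123,0,-1],[0,0,-0.9,-0.0005,-0.0123,0,-1],[0,0,-0.9,-0.0005,-0.0123,0,-1],[0,0,0,0,0,0,-1]]}}

```text
clock: 8.43
tcp_pos: [0.4933, -0.0906, 0.2036]
orientation: [-0.185, 3.132, -0.0]
contact_force: [3.6, 1.3, -0.8]
grip_width: 0.0211
gripper_force: 44.1
```

```bash
python3 - <<'E'
from h import *
go((.499,-.124,.205))
T,s=tool(); print(s["gripper_force"])
print("pivot in tool",T[:3,:3].T@(np.array([.617,-.074,.2])-T[:3,3]))
E
```

```text
tcp [ 0.4933 -0.0906  0.2036] yawy 96.7 zaxis [ 0.004 -0.    -1.   ] shift [-0.0017 -0.0338 -0.0014] turn units None t 8.43 F [ 3.6  1.3 -0.8] w 0.0211 j [-0.31  0.18  0.42  1.98 -0.09  0.99  1.84]
44.11687195301056
pivot in tool [-0.12478421  0.0019905   0.00409003]
```

Request:
{"method": "apply_moves", "body": {"moves": [[0,0,-0.5,-0.0002,-0.0067,0,-1],[0,0,-0.5,-0.0002,-0.0067,0,-1],[0,0,-0.5,-0.0002,-0.0067,0,-1],[0,0,-0.5,-0.0002,-0.0067,0,-1],[0,0,-0.3,-0.0002,-0.004,0,-1],[0,0,0,0,0,0,-1],[0,0,0,0,0,0,-1],[0,0,0,0,0,0,-1]]}}

```text
clock: 9.1
tcp_pos: [0.5006, -0.1186, 0.2036]
orientation: [-0.554, 3.089, -0.001]
contact_force: [5.7, 1.7, -0.6]
grip_width: 0.0207
gripper_force: 44.3
```

```bash
python3 - <<'E'
from h import *
go((.499,-.124,.205))
T,s=tool(); print(s["gripper_force"],s["moment"])
print("pivot in tool",T[:3,:3].T@(np.array([.617,-.074,.2])-T[:3,3]))
E
```

```text
tcp [ 0.5006 -0.1186  0.2036] yawy 110.3 zaxis [ 0.003  0.    -1.   ] shift [ 0.0034 -0.0045 -0.0014] turn units None t 9.1 F [ 5.7  1.7 -0.6] w 0.0207 j [-0.24  0.21  0.41  1.95 -0.1   1.    2.14]
44.31822717189789 [ 0.29024528 -1.13295855  0.03272425]
pivot in tool [-0.12465441  0.00138871  0.00399316]
```

Request:
{"method": "apply_moves", "body": {"moves": [[0,0,-0.2,0,-0.003,0,-1],[0,0,-0.2,0,-0.003,0,-1],[0,0,0,0,-0.002,0,-1],[0,0,0,0,-0.002,0,-1],[0,0,0,0,0,0,-1],[0,0,0,0,0,0,-1],[0,0,0,0,0,0,-1],[0,0,0,0,0,0,-1]]}}

```text
clock: 9.77
tcp_pos: [0.5038, -0.1263, 0.2035]
orientation: [-0.623, 3.077, 0.002]
contact_force: [2.3, 4.7, 2.3]
grip_width: 0.0207
gripper_force: 44.6
```

```bash
python3 - <<'E'
from h import *
go((.499,-.124,.205))
T,s=tool(); print("F tool",T[:3,:3].T@s["contact_force"])
print("pivot in tool",T[:3,:3].T@(np.array([.617,-.074,.2])-T[:3,3]))
E
```

```text
tcp [ 0.5038 -0.1263  0.2035] yawy 112.9 zaxis [ 0.002  0.002 -1.   ] shift [ 0.0035  0.004  -0.0015] turn units None t 9.77 F [2.3 4.7 2.3] w 0.0207 j [-0.22  0.22  0.4   1.94 -0.1   1.    2.2 ]
F tool [-3.91746526  3.42893523 -2.3165434 ]
pivot in tool [-0.12460956  0.00417266  0.00386103]
```

Request:
{"method": "apply_moves", "body": {"moves": [[0,0,-0.2,0,-0.002,0,-1],[0,0,-0.2,0,-0.002,0,-1],[0,0,0,0,-0.002,0,-1],[0,0,0,0,-0.002,0,-1],[0,0,0,0,0,0,-1],[0,0,0,0,0,0,-1],[0,0,0,0,0,0,-1],[0,0,0,0,0,0,-1]]}}

```text
clock: 10.43
tcp_pos: [0.5073, -0.134, 0.2035]
orientation: [-0.686, 3.063, 0.001]
contact_force: [3.6, 4.6, 2.2]
grip_width: 0.0209
gripper_force: 44.5
```

```bash
python3 - <<'E'
from h import *
go((.499,-.124,.205))
T,s=tool(); print("F tool",T[:3,:3].T@s["contact_force"])
E
```

```text
tcp [ 0.5073 -0.134   0.2035] yawy 115.3 zaxis [ 0.003  0.001 -1.   ] shift [ 0.0033  0.0126 -0.0015] turn units None t 10.43 F [3.6 4.6 2.2] w 0.0209 j [-0.2   0.23  0.4   1.93 -0.11  1.01  2.26]
F tool [-5.21154654  2.58647471 -2.21619725]
```

Request:
{"method": "apply_moves", "body": {"moves": [[0,0,-0.3,0,-0.003,0,-1],[0,0,-0.3,0,-0.003,0,-1],[0,0,-0.2,0,-0.003,0,-1],[0,0,0,0,-0.003,0,-1],[0,0,0,0,0,0,-1],[0,0,0,0,0,0,-1],[0,0,0,0,0,0,-1],[0,0,0,0,0,0,-1]]}}

```text
clock: 11.1
tcp_pos: [0.5093, -0.1368, 0.2032]
orientation: [0.819, -3.03, -0.021]
contact_force: [-11.4, 25.5, 17.7]
grip_width: 0.0207
gripper_force: 47.3
```

```bash
python3 - <<'E'
from h import *
go((.499,-.124,.205))
T,s=tool(); print("F tool",T[:3,:3].T@s["contact_force"])
P=np.array([(.5383,.0239),(.5097,-.0092),(.4933,-.0906),(.5006,-.1186),(.5038,-.1263),(.5073,-.134),T[:2,3]])
A=np.c_[2*P,np.ones(len(P))];x=np.linalg.lstsq(A,(P**2).sum(1),rcond=None)[0];R=np.sqrt(x[2]+x[:2]@x[:2]);print(x[:2],R,np.degrees(np.arctan2(*(P-x[:2]).T[::-1]))%360)
f=grab_frame("side");cv2.imwrite("pics/s4.png",f[100:380,120:480])
E
```

```text
tcp [ 0.5093 -0.1368  0.2032] yawy 120.3 zaxis [-0.007  0.012 -1.   ] shift [ 0.0024  0.0163 -0.0016] turn units None t 11.1 F [-11.4  25.5  17.7] w 0.0207 j [-0.18  0.24  0.39  1.91 -0.12  1.02  2.36]
F tool [ -3.03125812  28.04182225 -17.26785065]
[ 0.61806444 -0.07351135] 0.12594087460936204 [129.31203436 149.31202117 187.79912195 200.99926947 204.79631087
 208.63903176 210.1993709 ]
```

View pics/s4.png

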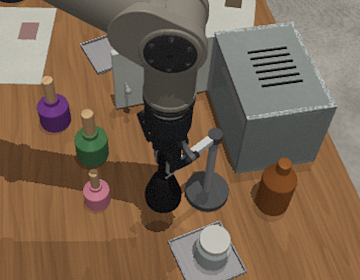

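The lamp is at its stop: 28 N tangential, and the picture shows it swung right, clear of the doorway. Releasing now.

Request:
{"method": "apply_moves", "body": {"moves": [[0,0,0,0,0.004,0,-1],[0,0,0,0,0,0,-0.4],[0,0,0,0,0,0,-0.2],[0,0,0,0,0,0,0],[0,0,0,0,0,-0.01,0.2],[0,0,0,0,0,-0.04,0.2],[0,0,0,0,0,-0.04,0.2],[0,0,0,0,0,-0.03,0.2]]}}

```text
clock: 11.82
tcp_pos: [0.5094, -0.1445, 0.3262]
orientation: [-0.81, 3.034, -0.002]
contact_force: [1.0, -1.5, 0.1]
grip_width: 0.0511
gripper_force: 0.0
```

```bash
python3 - <<'E'
from h import *
go((.554,.048,.22),0)
f=grab_frame("side");cv2.imwrite("pics/s5.png",f)
g=grab_frame("scene");cv2.imwrite("pics/s5b.png",g)
for n in("scene","side"):
  for t in("sample","lamp","tray_free"):
    for d in silhouettes(t,n):print(t,n,round(d["p"],2),np.round(d["extent"],1))
# green blobs
for n,f in(("side",f),("scene",g)):
  hsv=cv2.cvtColor(f,cv2.COLOR_BGR2HSV);m=cv2.inRange(hsv,(55,80,20),(90,255,200))
  k,l,st,ce=cv2.connectedComponentsWithStats(m)
  for i in range(1,k):
    if st[i,4]>40:print(n,st[i],ce[i])
E
```

```text
tcp [ 0.5094 -0.1445  0.3262] yawy 119.9 zaxis [ 0.002 -0.001 -1.   ] shift [-0.1345  0.1449  0.1061] turn units -10.02 t 11.82 F [ 1.  -1.5  0.1] w 0.0511 j [-0.21  0.13  0.41  1.75 -0.05  1.27  2.31]
sample scene 0.86 [282.  253.   20.7  27.2]
sample scene 0.69 [233.4 216.8  19.2  32.5]
sample scene 0.58 [302.4 181.1  20.9  47.1]
sample scene 0.28 [347.8 216.4  62.4  72.1]
lamp scene 0.82 [213.6 220.1  53.6  55. ]
tray_free scene 0.85 [386.8 218.1  59.7  45.6]
tray_free scene 0.59 [229.3 336.4  38.   59.8]
sample side 0.97 [173.1 204.4  31.7  58.6]
sample side 0.86 [217.9 291.2  29.2  40.2]
sample side 0.8 [210.1 239.5  34.9  58. ]
sample side 0.77 [289.6 239.6  24.9  42.4]
lamp side 0.58 [303.8 270.2  76.9  85.4]
tray_free side 0.68 [226.4 151.9  49.4  44.1]
side [195 227  33  39 956] [211.75627615 247.37970711]
side [277 234  23  28 394] [287.98477157 247.05583756]
scene [263 199  26  31 635] [275.91023622 214.73385827]
scene [272 251  20  15 189] [280.77248677 258.61904762]
scene [545 250  15  30 256] [553.93359375 267.56640625]
```

Request:
{"method": "apply_moves", "body": {"moves": [[0,0,0,-0.027,0.029,0,1],[0,0,0,-0.027,0.029,0,1],[0,0,0,-0.027,0.029,0,1],[0,0,0,-0.027,0.029,0,1],[0,0,0,-0.027,0.029,0,1],[0,0,1,0,0,0.02,1],[0,0,1,0,0,0.02,1],[0,0,1,0,0,0.02,1]]}}

```text
clock: 12.88
tcp_pos: [0.5532, 0.0508, 0.2608]
orientation: [0.324, -3.123, 0.001]
contact_force: [-0.1, -0.4, -0.0]
grip_width: 0.0854
gripper_force: 0.0
```

Request:
{"method": "apply_moves", "body": {"moves": [[0,0,1,0,0,0,1],[0,0,1,0,0,0,1],[0,0,1,0,0,0,1],[0,0,1,0,0,0,1],[0,0,1,0,0,0,1],[0,0,1,0,0,0,1],[0,0,1,0,0,0,1],[0,0,0,0,0,0,1]]}}

```text
clock: 13.55
tcp_pos: [0.553, 0.0498, 0.2615]
orientation: [-0.817, -3.032, 0.002]
contact_force: [0.1, 0.3, -0.1]
grip_width: 0.0854
gripper_force: 0.0
```

```bash
python3 - <<'E'
from h import *
go((.554,.048,.06),60)
T=wcam();f=grab_frame("wrist");np.save("w3.npy",T);cv2.imwrite("pics/w3.png",f)
h=cv2.cvtColor(f,cv2.COLOR_BGR2HSV);m=cv2.inRange(h,(55,80,20),(90,255,200));k,l,st,ce=cv2.connectedComponentsWithStats(m)
for i in range(1,k):
  if st[i,4]>150:print(st[i],ce[i],atz("wrist",ce[i],.03,T))
for d in silhouettes("sample","wrist"):print(round(d["p"],2),np.round(d["extent"],1))
for X in((.554,.048,.112),(.554,.048,.03)):
  p=T[:3,:3].T@(np.array(X)-T[:3,3]);print(355*p[0]/p[2]+281.7,355*p[1]/p[2]+206.5)
E
```

```text
tcp [0.553  0.0498 0.2615] yawy 59.8 zaxis [-0.002 -0.001 -1.   ] shift [-0.002  -0.0007  0.2015] turn units -0.03 t 13.55 F [ 0.1  0.3 -0.1] w 0.0854 j [-0.54  0.23  0.41  1.78 -0.1   1.15  0.94]
[ 179    0   79   51 2589] [218.98146002  21.33178834] [0.3914436  0.06883072 0.03      ]
[258 146  46  44 929] [279.01076426 161.87621098] [0.54997309 0.04838349 0.03      ]
[358 325  27  19 195] [368.51794872 333.13846154] [0.81403692 0.03501044 0.03      ]
0.96 [117.8  71.9  81.8  58.3]
0.81 [281.1 168.8  49.3  59.2]
280.0209213084545 181.2786681370269
280.46086928272126 165.0146435755921
```

View pics/w3.png

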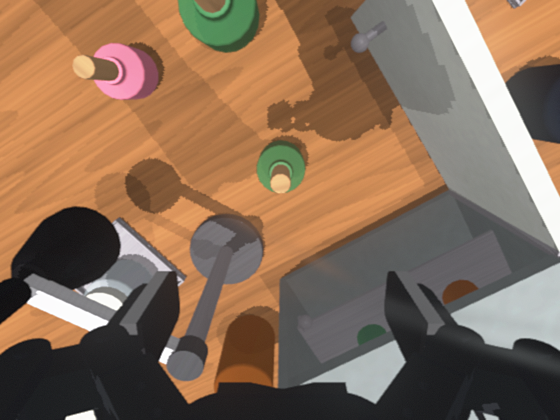

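The wrist view shows the small green sample alone at (281,168) with its stick top at (281,183), where expected. Descending onto the stick.

Request:
{"method": "apply_moves", "body": {"moves": [[0,0,0,-0.002,0,0.04,1],[0,0,0,0,0,0.04,0.3],[0,0,0,0,0,0.04,0.1],[0,0,0,0,0,0.04,0],[0,0,0,0,0,0.025,0],[0,0,0,0,0,0.015,0],[0,0,0,0,0,0,0],[0,0,0,0,0,0,0]], "grip_force": 30}}

```text
clock: 14.32
tcp_pos: [0.5548, 0.0487, 0.062]
orientation: [-0.809, -3.034, 0.002]
contact_force: [0.1, -0.5, 1.5]
grip_width: 0.0426
gripper_force: 0.0
```

Request:
{"method": "apply_moves", "body": {"moves": [[0,0,0,0,0,0,-1],[0,0,0,0,0,0,-1],[0,0,0,0,0,0,-1],[0,0,0,0,0,0,-1],[0,0,0,0,0,0,-1],[0,0,0,0,0,0,-1],[0,0,0,0,0,0,-1],[0,0,0,0,0,0,-1]]}}

```text
clock: 14.98
tcp_pos: [0.5566, 0.0487, 0.0641]
orientation: [0.811, 3.032, 0.002]
contact_force: [-0.7, -2.2, 6.1]
grip_width: 0.0181
gripper_force: 29.6
```

```bash
python3 - <<'E'
from h import *
go((.554,.048,.06),60);print(telemetry.get_obs()["gripper_force"])
E
```

```text
tcp [0.5566 0.0487 0.0641] yawy 60.0 zaxis [ 0.003  0.    -1.   ] shift [ 0.0019 -0.0019  0.0041] turn units 0.01 t 14.98 F [-0.7 -2.2  6.1] w 0.0181 j [-0.46  0.47  0.34  1.97 -0.23  0.74  1.06]
29.632047414779663
```

Request:
{"method": "apply_moves", "body": {"moves": [[0,0,0,0,0,0,0],[0,0,0,0,0,0,0],[0,0,0,0,0,0.008,0],[0,0,0,0,0,0,-1],[0,0,0,0,0,0,-1],[0,0,0,0,0,0,-1],[0,0,0,0,0,0,-1],[0,0,0,0,0,0,-1]], "grip_force": 35}}

```text
clock: 15.65
tcp_pos: [0.5552, 0.0489, 0.0545]
orientation: [-0.812, -3.035, 0.0]
contact_force: [-1.1, 0.5, -1.9]
grip_width: 0.0189
gripper_force: 34.6
```

```bash
python3 - <<'E'
from h import *
go((.463,.391,.06),60);print(telemetry.get_obs()["gripper_force"])
E
```

```text
tcp [0.5552 0.0489 0.0545] yawy 60.0 zaxis [-0. -0. -1.] shift [ 0.2507  0.2503 -0.0055] turn units 0.01 t 15.65 F [-1.1  0.5 -1.9] w 0.0189 j [-0.46  0.48  0.33  1.98 -0.23  0.72  1.06]
34.58321034908295
```

Request:
{"method": "apply_moves", "body": {"moves": [[0,0,0,0,0,-0.01,-1],[0,0,0,0,0,-0.02,-1],[0,0,0,0,0,-0.035,-1],[0,0,0,0,0,-0.04,-1],[0,0,0,0,0,-0.04,-1],[0,0,0,0,0,-0.04,-1],[0,0,0,0,0,-0.035,-1],[0,0,0,0,0,-0.015,-1]]}}

```text
clock: 16.32
tcp_pos: [0.5574, 0.0487, 0.296]
orientation: [0.811, 3.028, 0.007]
contact_force: [1.1, 0.4, -1.9]
grip_width: 0.0188
gripper_force: 34.8
```

```bash
python3 - <<'E'
from h import *
go((.463,.391,.06),60);print(telemetry.get_obs()["gripper_force"])
f=grab_frame("side");g=grab_frame("scene")
for n in("scene","side"):
  for d in silhouettes("tray_free",n):print(n,round(d["p"],2),np.round(d["extent"],1),atz(n,d["extent"][:2],.008))
cv2.imwrite("pics/c6.png",np.hstack([cv2.resize(g[100:280,240:440],(400,360)),cv2.resize(f[80:280,170:370],(400,400))[:360]]))
E
```

```text
tcp [0.5574 0.0487 0.296 ] yawy 60.0 zaxis [ 0.008  0.002 -1.   ] shift [0.2543 0.2479 0.236 ] turn units 0.0 t 16.32 F [ 1.1  0.4 -1.9] w 0.0188 j [-0.55  0.2   0.42  1.74 -0.09  1.21  0.94]
34.76936459541321
scene 0.59 [388.2 220.4  59.5  40.5] [0.47593877 0.38705697 0.008     ]
side 0.94 [223.3 152.3  47.3  43.7] [0.44428044 0.39284439 0.008     ]
```

View pics/c6.png

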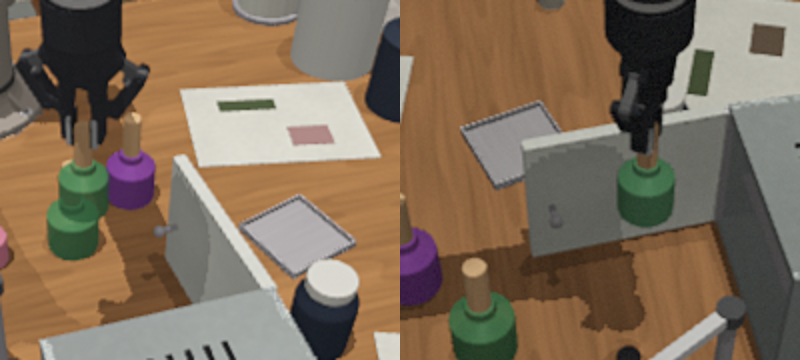

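The bottle is held upright and lifted to about 0.24 m, above the door top. The free tray's centre is at scene (389,217). Carrying it over the door to the tray.

Request:
{"method": "apply_moves", "body": {"moves": [[0,0,0,0.01,0.01,0,-1],[0,0,0,0.018,0.018,0,-1],[0,0,0,0.024,0.023,0,-1],[0,0,0,0.026,0.025,0,-1],[0,0,0,0.026,0.025,0,-1],[0,0,0,0.026,0.025,0,-1],[0,0,0,0.026,0.025,0,-1],[0,0,0,0.026,0.025,0,-1]]}}

```text
clock: 17.18
tcp_pos: [0.4836, 0.2931, 0.2874]
orientation: [-0.811, -3.033, 0.005]
contact_force: [0.8, 0.5, -1.8]
grip_width: 0.0184
gripper_force: 34.7
```

Request:
{"method": "apply_moves", "body": {"moves": [[0,0,0,0.026,0.025,0,-1],[0,0,0,0.02,0.02,0,-1],[0,0,0,0.016,0.016,0,-1],[0,0,0,0.01,0.01,0,-1],[0,0,0,0,0,0,-1],[0,0,0,0,0,0,-1],[0,0,0,0,0,0,-1],[0,0,0,0,0,0,-1]]}}

```text
clock: 17.85
tcp_pos: [0.4596, 0.3876, 0.2894]
orientation: [0.816, 3.033, -0.002]
contact_force: [0.0, 0.1, -1.8]
grip_width: 0.0187
gripper_force: 34.6
```

```bash
python3 - <<'E'
from h import *
go((.463,.391,.0575),60);print(telemetry.get_obs()["gripper_force"])
E
```

```text
tcp [0.4596 0.3876 0.2894] yawy 59.9 zaxis [ 0.    -0.001 -1.   ] shift [-0.0011  0.0049  0.2319] turn units -0.02 t 17.85 F [ 0.   0.1 -1.8] w 0.0187 j [-0.98  0.28  0.22  1.63 -0.06  1.23  0.3 ]
34.63911831378937
```

Request:
{"method": "apply_moves", "body": {"moves": [[0,0,0,-0.001,0.005,0.015,-1],[0,0,0,0,0,0.035,-1],[0,0,0,0,0,0.04,-1],[0,0,0,0,0,0.04,-1],[0,0,0,0,0,0.04,-1],[0,0,0,0,0,0.03,-1],[0,0,0,0,0,0.018,-1],[0,0,0,0,0,0,-1]]}}

```text
clock: 18.52
tcp_pos: [0.4602, 0.3898, 0.0674]
orientation: [-0.814, -3.031, 0.012]
contact_force: [-1.1, 0.3, -1.5]
grip_width: 0.0186
gripper_force: 34.6
```

Request:
{"method": "apply_moves", "body": {"moves": [[0,0,0,0,0,0,-1],[0,0,0,0,0,0.003,-1],[0,0,0,0,0,0.003,-1],[0,0,0,0,0,0.003,-1],[0,0,0,0,0,0.002,-1],[0,0,0,0,0,0.002,-1],[0,0,0,0,0,0,-1],[0,0,0,0,0,0,-1]]}}

```text
clock: 19.18
tcp_pos: [0.4619, 0.3937, 0.0586]
orientation: [-0.812, -3.035, 0.0]
contact_force: [0.1, -0.5, -1.7]
grip_width: 0.0185
gripper_force: 34.6
```

```bash
python3 - <<'E'
from h import *
go((.463,.391,.0575),60)
f=grab_frame("side");g=grab_frame("scene")
for n in("scene","side"):
  for d in silhouettes("sample",n):print(n,round(d["p"],2),np.round(d["extent"],1))
  print(proj(n,(.463,.391,.05)))
E
```

```text
tcp [0.4619 0.3937 0.0586] yawy 60.1 zaxis [-0.  0. -1.] shift [-0.0023 -0.0018  0.0011] turn units 0.01 t 19.18 F [ 0.1 -0.5 -1.7] w 0.0185 j [-0.94  0.53  0.17  1.85 -0.13  0.78  0.35]
scene 0.87 [274.1 206.7  24.1  48.5]
scene 0.84 [305.2 182.   21.   47.6]
scene 0.77 [388.6 203.1  24.5  37.9]
scene 0.77 [234.2 217.   18.8  35.4]
scene 0.38 [389.2 217.1  58.5  43.1]
[389.95457953 206.77958877]
side 0.75 [230.3 144.6  22.2  28.3]
side 0.74 [211.  237.2  35.4  61.3]
side 0.69 [216.5 288.9  30.2  44.6]
side 0.59 [174.7 205.2  34.   56.8]
[229.32670902 140.6105029 ]
```

Request:
{"method": "apply_moves", "body": {"moves": [[0,0,0,0,0,0.001,-1],[0,0,0,0,0,0.001,-1],[0,0,0,0,0,0.001,-1],[0,0,0,0,0,0,-1],[0,0,0,0,0,0,-1],[0,0,0,0,0,0,-1],[0,0,0,0,0,0,-1],[0,0,0,0,0,0,-1]]}}

```text
clock: 20.05
tcp_pos: [0.4624, 0.3937, 0.0567]
orientation: [0.812, 3.034, 0.001]
contact_force: [-1.4, -2.4, 7.2]
grip_width: 0.019
gripper_force: 35.6
```

Request:
{"method": "apply_moves", "body": {"moves": [[0,0,0,0,0,-0.001,-1],[0,0,0,0,0,0,-0.4],[0,0,0,0,0,0,-0.2],[0,0,0,0,0,0,0],[0,0,0,0,0,0,0.2],[0,0,0,0,0,0,0.2],[0,0,0,0,0,-0.02,0.2],[0,0,0,0,0,-0.03,0.2]]}}

```text
clock: 20.72
tcp_pos: [0.46, 0.3919, 0.1042]
orientation: [-0.811, -3.032, 0.009]
contact_force: [0.4, 0.1, 0.3]
grip_width: 0.0511
gripper_force: 0.0
```

Request:
{"method": "apply_moves", "body": {"moves": [[0,0,0,0,0,-0.04,0.2],[0,0,0,0,0,-0.04,0],[0,0,0,0,0,-0.04,-1],[0,0,0,0,0,-0.04,-1],[0,0,0,0,0,-0.04,-1],[0,0,0,0,0,0,-1],[0,0,0,0,0,0,-1],[0,0,0,0,0,0,-1]]}}

```text
clock: 21.38
tcp_pos: [0.4616, 0.3934, 0.306]
orientation: [-0.811, -3.035, 0.001]
contact_force: [0.1, -0.3, -0.5]
grip_width: -0.0001
gripper_force: 0.0
```

```bash
python3 - <<'E'
from h import *
go((.463,.391,.25),60)
f=grab_frame("side");g=grab_frame("scene");w=wcam();k=grab_frame("wrist")
for n in("scene","side"):
  for t in("sample","lamp","door"):
   for d in silhouettes(t,n):print(t,n,round(d["p"],2),np.round(d["extent"],1))
  for X in((.463,.391,.115),(.463,.391,.003)):print(proj(n,X))
np.save("w4.npy",w);cv2.imwrite("pics/w4.png",k)
for d in silhouettes("door","scene")[:1]+silhouettes("door","side")[:1]:
  c=cv2.findContours(d["mask"].astype(np.uint8),0,2)[0];c=max(c,key=cv2.contourArea);print(cv2.approxPolyDP(c,3,True)[:,0].tolist())
E
```

```text
tcp [0.4616 0.3934 0.306 ] yawy 60.1 zaxis [-0.001 -0.    -1.   ] shift [-0.0024 -0.0013  0.056 ] turn units 0.01 t 21.38 F [ 0.1 -0.3 -0.5] w -0.0001 j [-0.98  0.28  0.22  1.6  -0.07  1.27  0.3 ]
sample scene 0.79 [305.7 181.1  20.6  45.3]
sample scene 0.77 [389.8 206.2  14.7  38.5]
sample scene 0.58 [274.8 205.8  26.8  50.1]
sample scene 0.55 [233.7 216.8  22.4  37.5]
lamp scene 0.98 [216.2 218.7  54.7  55.7]
[393.98027382 189.79581908]
[387.22905126 218.27816293]
sample side 0.76 [230.9 140.8  23.9  40.4]
sample side 0.74 [175.8 203.4  33.2  57.1]
sample side 0.69 [208.9 236.1  35.2  59.3]
sample side 0.66 [215.5 290.5  30.8  40.7]
sample side 0.65 [302.3 270.4  78.   89.5]
lamp side 0.82 [303.6 269.9  72.3  84. ]
door side 0.61 [284.2 171.9 106.6  76.1]
[227.73597228 122.01751935]
[230.40809312 153.25002797]
[[333, 133], [230, 150], [235, 205], [329, 189], [336, 145]]
```

```bash
python3 - <<'E'
from h import *
T=np.load("w3.npy")
a=atz("wrist",(280,385),.2,T)[:2];b=atz("wrist",(556,257),.2,T)[:2];print("top front",a,b,np.degrees(np.arctan2(*(b-a)[::-1])))
a=atz("wrist",(281,281),.0,T)[:2];b=atz("wrist",(452,188),.0,T)[:2];print("bot front",a,b,np.degrees(np.arctan2(*(b-a)[::-1])))
print("door edge top",atz("wrist",(432,2),.195,T)[:2],atz("wrist",(465,2),.195,T)[:2],"scene FL",atz("scene",(377.5,245),.2)[:2],"door bottom",atz("wrist",(353,15),.009,T)[:2])
g=grab_frame("scene");f=grab_frame("side")
P=np.array([.618,-.0735])
for th in(190,200,205,210):
  X=[*(P+.13*np.array([np.cos(np.radians(th)),np.sin(np.radians(th))])),.267];print(th,proj("scene",X),proj("side",X))
for n,im in(("scene",g),("side",f)):
  d=max(silhouettes("lamp",n),key=lambda d:d["p"]);m=d["mask"]&(im.max(2)<60);m=m.astype(np.uint8)
  k,l,st,ce=cv2.connectedComponentsWithStats(m);i=1+st[1:,4].argmax();ys,xs=np.where(l==i);t=ys.min();print(n,st[i],"top",t,xs[ys<t+4].mean(),xs[ys<t+4].min(),xs[ys<t+4].max())
E
```

```text
top front [ 0.68772279 -0.02947352] [0.68839626 0.20646208] 89.8364520452364
bot front [ 0.69992766 -0.03646039] [0.69448499 0.2192282 ] 91.21943200801527
door edge top [0.48693197 0.19535192] [0.49707904 0.21277078] scene FL [0.69899082 0.2213051 ] door bottom [0.45464566 0.19711801]
190 [212.39269026 186.49006679] [271.10932647 238.6714989 ]
200 [203.01066596 189.94408756] [276.59262619 248.24012102]
205 [198.55055599 192.06402973] [280.14129221 252.78472666]
210 [194.28259258 194.43521392] [284.20183989 257.11148056]
scene [188 193  29  54 750] top 193 193.8709677419355 190 198
side [ 265  253   36   60 1350] top 253 283.82758620689657 279 288
```

Request:
{"method": "apply_moves", "body": {"moves": [[0,0,-1,0,0,0,-1],[0,0,-1,0,0,0,-1],[0,0,-1,0,0,0,-1],[0,0,-1,0,0,0,-1],[0,0,-1,0,0,0,-1],[0,0,0,-0.014,-0.0365,0,-1],[0,0,0,-0.014,-0.0365,0,-1],[0,0,0,-0.014,-0.0365,0,-1]]}}

```text
clock: 22.8
tcp_pos: [0.5042, 0.2833, 0.3066]
orientation: [-0.004, 3.141, 0.0]
contact_force: [1.0, 1.3, 1.3]
grip_width: 0.0004
gripper_force: 0.0
```

Request:
{"method": "apply_moves", "body": {"moves": [[0,0,0,-0.014,-0.0365,0,-1],[0,0,0,0,0,0,-1],[0,0,0,0,0,0.04,-1],[0,0,0,0,0,0.04,-1],[0,0,0,0,0,0.04,-1],[0,0,0,0,0,0.04,-1],[0,0,0,0,0,0,-1],[0,0,0,0,0,0,-1]]}}

```text
clock: 23.47
tcp_pos: [0.5169, 0.2472, 0.1456]
orientation: [0.001, -3.138, 0.004]
contact_force: [-0.0, -0.3, 1.4]
grip_width: -0.0001
gripper_force: 0.0
```

```bash
python3 - <<'E'
from h import *
go((.518,.247,.145),90)
H=np.array([.69,.21]);prev=None
for a in(1.51,1.35,1.2,1.05,.9,.75,.6,.45,.3,.2,.1,0.05,0):
  P=H+.17*np.array([-np.sin(a),-np.cos(a)])+np.array([-np.cos(a),np.sin(a)])*.03
  print(a,np.round(P,4),None if prev is None else "tool x,y %.4f %.4f"%(-(P-prev)[0],(P-prev)[1]));prev=P
E
```

```text
tcp [0.5169 0.2472 0.1456] yawy 90.1 zaxis [-0.003 -0.002 -1.   ] shift [-0.0011 -0.0002  0.0006] turn units 0.01 t 23.47 F [-0.  -0.3  1.4] w -0.0001 j [-0.71  0.37  0.2   1.86 -0.09  0.92  1.1 ]
1.51 [0.5185 0.2296] None
1.35 [0.5176 0.202 ] tool x,y 0.0009 -0.0276
1.2 [0.5207 0.1764] tool x,y -0.0031 -0.0257
1.05 [0.5276 0.1514] tool x,y -0.0069 -0.0249
0.9 [0.5382 0.1278] tool x,y -0.0106 -0.0236
0.75 [0.5522 0.1061] tool x,y -0.0140 -0.0218
0.6 [0.5693 0.0866] tool x,y -0.0171 -0.0194
0.45 [0.589 0.07 ] tool x,y -0.0198 -0.0167
0.3 [0.6111 0.0565] tool x,y -0.0221 -0.0135
0.2 [0.6268 0.0493] tool x,y -0.0157 -0.0071
0.1 [0.6432 0.0438] tool x,y -0.0164 -0.0055
0.05 [0.6515 0.0417] tool x,y -0.0084 -0.0021
0 [0.66 0.04] tool x,y -0.0085 -0.0017
```

Request:
{"method": "apply_moves", "body": {"moves": [[0,0,0,0,-0.009,0,-1],[0,0,0,0,-0.009,0,-1],[0,0,0,0,-0.014,0,-1],[0,0,0,0,-0.014,0,-1],[0,0,0,-0.0015,-0.013,0,-1],[0,0,0,-0.0015,-0.013,0,-1],[0,0,0,-0.003,-0.0125,0,-1],[0,0,0,-0.0035,-0.0125,0,-1]]}}

```text
clock: 24.13
tcp_pos: [0.5278, 0.149, 0.1468]
orientation: [-0.0, 3.142, 0.0]
contact_force: [1.5, 1.1, 0.8]
grip_width: -0.0
gripper_force: 0.3
```

Request:
{"method": "apply_moves", "body": {"moves": [[0,0,0,-0.005,-0.012,0,-1],[0,0,0,-0.0055,-0.012,0,-1],[0,0,0,-0.007,-0.011,0,-1],[0,0,0,-0.007,-0.011,0,-1],[0,0,0,-0.0085,-0.01,0,-1],[0,0,0,-0.0085,-0.01,0,-1],[0,0,0,-0.01,-0.0085,0,-1],[0,0,0,-0.01,-0.0085,0,-1]]}}

```text
clock: 24.8
tcp_pos: [0.5901, 0.0667, 0.1465]
orientation: [0.001, -3.141, -0.0]
contact_force: [-0.2, 1.7, 0.1]
grip_width: 0.0004
gripper_force: 0.3
```

```bash
python3 - <<'E'
from h import *
go((.589,.07,.145),90)
grab_frame("side")
for d in silhouettes("door","side"):
  c=cv2.findContours(d["mask"].astype(np.uint8),0,2)[0];c=max(c,key=cv2.contourArea);print(d["p"],cv2.approxPolyDP(c,3,True)[:,0].tolist())
H=np.array([.69,.21])
for a in(.3,.45,.6):
  D=H+.24*np.array([-np.sin(a),-np.cos(a)]);print(a,proj("side",[*D,.195]),proj("side",[*D,.009]))
E
```

```text
tcp [0.5901 0.0667 0.1465] yawy 90.0 zaxis [-0.  0. -1.] shift [0.0011 0.0033 0.0015] turn units 0.01 t 24.8 F [-0.2  1.7  0.1] w 0.0004 j [-0.42  0.4   0.26  1.82 -0.13  0.94  1.47]
0.71 [[333, 133], [328, 136], [327, 151], [316, 172], [319, 186], [310, 190], [298, 221], [301, 253], [315, 237], [325, 236], [316, 229], [330, 181]]
0.3 [328.39744411 219.75246114] [321.73213607 270.21863056]
0.45 [310.55769731 216.93495652] [306.02930559 267.57849281]
0.6 [293.50831822 212.11634629] [291.0169251  263.03402824]
```

Request:
{"method": "apply_moves", "body": {"moves": [[0,0,0,-0.011,-0.0055,0,-1],[0,0,0,-0.011,-0.0055,0,-1],[0,0,0,-0.008,-0.0035,0,-1],[0,0,0,-0.008,-0.0035,0,-1],[0,0,0,-0.008,-0.0025,0,-1],[0,0,0,-0.008,-0.0025,0,-1],[0,0,0,0,0,0,-1],[0,0,0,0,0,0,-1]]}}

```text
clock: 25.57
tcp_pos: [0.6436, 0.0446, 0.1465]
orientation: [-0.001, 3.141, -0.0]
contact_force: [-0.4, 0.3, -0.6]
grip_width: 0.0003
gripper_force: 0.0
```

Request:
{"method": "apply_moves", "body": {"moves": [[0,0,0,-0.004,-0.001,0,-1],[0,0,0,-0.004,-0.001,0,-1],[0,0,0,-0.004,0,0,-1],[0,0,0,-0.004,0,0,-1],[0,0,0,0,0,0,-1],[0,0,0,0,0,0,-1],[0,0,0,0,0,0,-1],[0,0,0,0,0,0,-1]]}}

```text
clock: 26.23
tcp_pos: [0.6594, 0.043, 0.1467]
orientation: [-0.002, 3.141, 0.0]
contact_force: [0.5, -0.1, 0.4]
grip_width: -0.0003
gripper_force: 0.1
```

Request:
{"method": "apply_moves", "body": {"moves": [[0,0,0,-0.003,0,0,-1],[0,0,0,-0.003,0,0,-1],[0,0,0,-0.003,0,0,-1],[0,0,0,-0.003,0,0,-1],[0,0,0,0,0,0,-1],[0,0,0,0,0,0,-1],[0,0,0,0,0,0,-1],[0,0,0,0,0,0,-1]]}}

```text
clock: 26.9
tcp_pos: [0.6672, 0.043, 0.1462]
orientation: [0.002, -3.133, -0.001]
contact_force: [-14.1, -0.1, 8.6]
grip_width: -0.0004
gripper_force: 7.2
```

```bash
python3 - <<'E'
from h import *
go((.66,.04,.145),90)
f=grab_frame("side");cv2.imwrite("pics/s7.png",f)
for d in silhouettes("door","side"):
  c=cv2.findContours(d["mask"].astype(np.uint8),0,2)[0];c=max(c,key=cv2.contourArea);print(round(d["p"],2),cv2.approxPolyDP(c,2,True)[:,0].tolist())
H=np.array([.69,.21])
for a in(.0,.1,.2):
  D=H+.24*np.array([-np.sin(a),-np.cos(a)]);D2=D+.016*np.array([-np.cos(a),np.sin(a)]);print(a,proj("side",[*D,.195]),proj("side",[*D,.009]),proj("side",[*D2,.195]),proj("side",[*D2,.009]))
E
```

```text
tcp [0.6672 0.043  0.1462] yawy 90.1 zaxis [-0.009  0.    -1.   ] shift [ 0.0072 -0.003   0.0012] turn units 0.01 t 26.9 F [-14.1  -0.1   8.6] w -0.0004 j [-0.34  0.53  0.27  1.62 -0.16  1.02  1.54]
0.77 [[329, 135], [322, 191], [333, 224], [342, 232], [340, 246], [348, 268], [353, 268], [362, 234], [364, 214], [355, 192], [350, 193], [344, 200], [339, 200], [336, 196], [337, 175], [330, 155], [332, 136]]
0.0 [364.18499573 219.02596645] [353.28530138 269.46720504] [356.45626089 220.13315221] [346.45686598 270.53031087]
0.1 [352.43914376 220.21655769] [342.91515246 270.61638473] [344.50165756 220.6969157 ] [335.91414566 271.08544835]
0.2 [340.45320487 220.46067332] [332.34915359 270.86867622] [332.4195367  220.30563264] [325.271401   270.73581025]
```

Request:
{"method": "apply_moves", "body": {"moves": [[0,0,0,-0.002,0,0,-1],[0,0,0,-0.002,0,0,-1],[0,0,0,-0.002,0,0,-1],[0,0,0,0,0,0,-1],[0,0,0,0,0,0,-1],[0,0,0,0,0,0,-1],[0,0,0,0,0,0,-1],[0,0,0,0,0,0,-1]]}}

```text
clock: 27.67
tcp_pos: [0.6669, 0.043, 0.1459]
orientation: [0.001, -3.12, -0.001]
contact_force: [-34.4, 0.4, 22.4]
grip_width: -0.0001
gripper_force: 17.5
```

The door is firm at 34 N with no further travel, so it should be home. Backing off and checking that it stays.

Request:
{"method": "apply_moves", "body": {"moves": [[0,0,0,0.006,0,0,-1],[0,0,0,0.01,0,0,-1],[0,0,0,0.02,0,0,-1],[0,0,0,0.03,0,0,-1],[0,0,0,0.03,0,-0.03,-1],[0,0,0,0.03,0,-0.04,-1],[0,0,0,0.03,0,-0.04,-1],[0,0,0,0,0,-0.04,-1]]}}

```text
clock: 28.33
tcp_pos: [0.5268, 0.0421, 0.2827]
orientation: [0.001, -3.136, 0.0]
contact_force: [1.2, 0.3, -0.2]
grip_width: -0.0001
gripper_force: 0.0
```

```bash
python3 - <<'E'
from h import *
go((.66,.04,.145),90)
f=grab_frame("side");cv2.imwrite("pics/s8.png",f);g=grab_frame("scene")
for d in silhouettes("door","side"):
  c=cv2.findContours(d["mask"].astype(np.uint8),0,2)[0];c=max(c,key=cv2.contourArea);print(round(d["p"],2),cv2.approxPolyDP(c,2,True)[:,0].tolist())
for n in("scene","side"):
 for t in("sample","lamp","jar","dye_jar","amber"):
  for d in silhouettes(t,n):
   if d["p"]>.5:print(t,n,round(d["p"],2),np.round(d["extent"],1))
E
```

```text
tcp [0.5268 0.0421 0.2827] yawy 90.1 zaxis [-0.005 -0.    -1.   ] shift [-0.1339 -0.0022  0.137 ] turn units 0.01 t 28.33 F [ 1.2  0.3 -0.2] w -0.0001 j [-0.45  0.16  0.29  1.81 -0.05  1.19  1.43]
0.87 [[332, 133], [327, 138], [322, 190], [333, 224], [342, 232], [340, 246], [346, 266], [350, 269], [355, 266], [365, 217], [335, 135]]
sample scene 0.87 [306.9 181.8  24.3  48.5]
sample scene 0.73 [273.9 203.4  24.2  47.7]
sample scene 0.61 [389.9 205.2  19.3  37. ]
lamp scene 0.94 [214.3 219.8  55.2  54.7]
lamp scene 0.52 [230.2 337.4  36.5  57.9]
amber scene 0.94 [228.6 338.1  38.4  61.3]
sample side 0.8 [208.4 238.5  38.   60.7]
sample side 0.63 [216.4 288.9  27.5  44.7]
sample side 0.61 [230.4 139.9  22.5  36.3]
sample side 0.58 [173.9 204.9  33.2  58.5]
lamp side 0.82 [302.6 271.1  76.1  87.3]
jar side 0.57 [333.3 348.   35.4  46.6]
dye_jar side 0.81 [300.2 143.8  28.1  52.3]
amber side 0.92 [394.2 287.1  42.3  57.3]
```

```bash
python3 -c "
from bench import order
print(order.hand_in())"
```

```text
the job is handed in; nothing more can be done
None
```

I handed the job in at about 28 s: the lamp arm is at its stop, the small green sample bottle stands upright in the free drip tray, and the door is pushed home. The door held firm at 34 N and stayed shut after I backed off; I felt no distinct click. The jars and other bottles looked unmoved in the camera checks, and I have not seen the judge's result.

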